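# Sort the glaze test tiles and hold the reference board at the pointer

## Robot

A 6-joint arm with a two-finger parallel gripper is mounted at the origin on the work surface. World frame = base frame: x ahead of the robot, y to its left, z up, the work surface at z = 0. Lengths are in mm, angles in rad, forces in N, time in s.
With the tool pointing down it reaches from about 350 to 975 mm from the base axis. Payload 7.1 kg.
Tool frame: the origin (TCP) lies between the finger pads; the fingertips stand 17 mm ahead of it and the grasp point (between the pads) lies 2 mm behind it; z points along the fingers, y is the line along which they close (so a half turn about z gives the same grasp; the last joint's range is limited). The gripper opens to 88 mm and grips with 3 to 60 N. Pads are 20 mm wide; open, the fingers measure 115 mm over their backs; the gripper's body (75 mm by 178 mm) begins 61 mm behind the grasp point.
Start: joints at [1.244, 0.423, 1.63, -0, 1.089, -0.019], TCP at [189.32, 595.62, 239.675] pointing down, gripper open.
Joint ranges: [-3, 3], [-0.9, 2.11], [0.09, 2.58], [-1.31, 4.45], [0.11, 2.69], [-2.54, 2.54]. Speed limits (rad/s): [2.39, 2.39, 3.01, 3.14, 3.14, 3.14].

## Interface

Orientations are given as a rotation vector (axis times angle).
In Python, from workcell import ctrl gives the robot as it stands.
- The arm moves only by the shell command python3 jog.py 'ROWS' [OPENING]. ROWS is a JSON list of rows, 1 to 5 of them, each of 6 numbers: dx, dy, dz in mm, then a rotation vector rx, ry, rz in rad; each row shifts and turns the commanded pose from where the row before left it, along the tool's axes as they then stand; what a row does not reach is not made up. A row lasts 1/12 s, in which the tool goes at most 41.7 mm and 0.125 rad, less where a joint would pass 70% of its speed; a pose out of reach is approached as far as the arm can. OPENING is the finger opening in mm, set as the command begins (- or left out keeps the last). The fingers move at their own pace and stop on an object; the grip force is fixed at half the most. Time passes only in rows, so rows that do not move let the fingers close. It prints the time, the measured TCP pose, the force, the opening and the grip force at its end.
- ctrl.get_obs(): the state, without advancing time (a new reading comes with each control period).
- ctrl.get_image(name): name is "scene" or "top" or "wrist"; returns a dict with "img" (384x512x3 uint8, red, green, blue), "fx", "fy", "cx", "cy" (pixels), "k1" (the pictures are not rectified: a ray, as slopes to the right and down, at radius r is drawn at 1 + k1 r^2 times it, then the intrinsics apply), "R" (3x3) and "t" (3): a world point X has camera coordinates R X + t. Camera axes: x right, y down, z forward; pixel columns grow to the right and rows downward; lengths in mm; the calibration is good to about 2 mm. A picture is of the moment at which its call begins. There is no depth.
- ctrl.close_job(): hands the job in; it is judged then, once.
The state is a dict: "t": time; "qpos": joint angles; "qvel": joint speeds; "joint_torque": joint torques, N m; "ee_pos": TCP position; "orientation": TCP orientation; "ft_force": force on the tool from outside, world axes, zero at the start; "moment": the same for the moment, N m; "width": finger opening in mm; "grasp_force": force on a finger pad.
Only numpy, scipy, OpenCV 4.12 (cv2) and the standard library are available. Lean on these libraries where they do the work, as an engineer would, in place of code of your own. Each camera call takes 0.05 s, during which the arm holds its last target. There are 200 camera calls.

## Task

Get the glaze comparison ready: stand each glaze test tile upright in the tray of its own colour and let go of it, then lift the hinged reference board by its bar handle until it is level with (parallel to) the red pointer at its side. Finish while still holding the board steady there by the handle: it falls shut if let go. Do not move the red pointer, and leave the other things on the table where they are.

Things in the scene. Friction and masses are not known exactly. Their poses are not given: they have to be found in the camera images.
- tile_blue: Blue-glazed test tile standing upright, an upside-down T of fired clay, 80 g. Foot 36 (its x) x 45 (its y) x 8 mm of bare brown clay; from the middle of the foot rises a glazed blade 10 mm thick (its x) and 45 mm wide (its y), up to 60 mm above the table. Origin: centre of the underside; z up. Blade is gripped across its 10 mm.
- tile_amber: Amber-yellow glazed test tile, same shape, size and origin as tile_blue.
- tray_blue: Blue shallow open tray, fixed to the table, 110 x 110 mm outside, 25 mm high, walls and floor 5 mm thick. Origin: centre of its underside on the table; z up.
- tray_amber: Amber-yellow tray, same shape and size as tray_blue, fixed.
- board: Hinged plywood board with six glaze samples on top, 165 (its x) x 190 (its y) x 12 mm, about 0.6 kg. Origin: on the hinge axis (its y), middle of its far edge, mid-thickness, 52 mm above the table; it extends to -x, towards the robot. Flat at the start (pitch 0); lifting the near edge turns it about +y (pitch grows, at most 1.5 rad). The hinge is nearly free: let go, it falls shut.
- base: Wooden base under the board, fixed to the table: 165 x 200 mm, 36 mm high, ending 52 mm behind the handle bar, with two 68 mm high hinge cheeks at the far end, and at its -y side a low foot, the steel arc of the pointer (160 mm radius about the hinge) and the pointer. Origin: on the table right below the board's origin; x away from the robot, z up.
- handle: Black round grip of the board's bar handle: 14 mm diameter, 100 mm long along its y (parallel to the hinge), 210 mm from the hinge axis, 45 mm out from the board's near edge, between two 10 mm brackets; free space in front, behind, below. Origin: its middle, 52 mm above the table when flat. About 3 N lift it. It spins freely on its rod, so the gripper may stay upright; its own pitch means nothing.
- pointer (a joint): Angle of the red pointer above level in rad, 0.55 to 1.05, about the board's hinge axis: the board is parallel to it when the board's pitch equals this value. Held by friction on a steel arc with black ticks at the board's right-hand side (its -y).
- pointer_tip (a point): Centre of the red ball (20 mm diameter) on the pointer's free end, 210 mm from the hinge axis, 132 mm to the -y side of the board's middle line. With board and pointer parallel, the handle bar's axis, extended, passes through it. Axes as the board's at that angle.
- tape: Bystander: black and yellow tape measure, 65 x 42 x 50 mm. Origin: centre of its underside.
- brush: Bystander: yellow-handled black hand brush, 310 mm long (its x) x 57 x 44 mm. Origin: underside, near the middle of its length.
- mug: Bystander: black mug, 80 mm across, 90 mm high. Origin: centre of its underside.
- batten: Bystander: wooden batten, 260 (its x) x 35 x 12 mm. Origin: centre of its underside.
- jar_a: Bystander: green glaze jar with a white cap, 66 mm across, 90 mm high. Origin: centre of its underside.
- jar_b: Bystander: brown glaze jar with a black cap, 66 mm across, 90 mm high. Origin: centre of its underside.

How it is judged (in metres and radians):
On the way, in this order (a step that is already met when the one before it is completed fails the run):
1. both tiles stand upright in the tray of their own colour, released (x of tile_blue in the frame of tray_blue between -0.04 and 0.04 m and y of tile_blue in the frame of tray_blue between -0.04 and 0.04 m and z of tile_blue in the frame of tray_blue between 0 and 0.012 m and angle between each of tile_blue, tile_amber's own z axis and vertical below 0.15 rad and linear speed of each of tile_blue, tile_amber below 0.03 m/s and contact force between the fingers and tile_blue below 0.1 N and x of tile_amber in the frame of tray_amber between -0.04 and 0.04 m and y of tile_amber in the frame of tray_amber between -0.04 and 0.04 m and z of tile_amber in the frame of tray_amber between 0 and 0.012 m and contact force between the fingers and tile_amber below 0.1 N), for 0.2 s.
2. the board is held by its handle, parallel to the pointer (angle between the x axis of board and the x axis of pointer_tip, either way round below 0.08 rad and angular speed of board below 0.1 rad/s and contact force between the fingers and handle above 1 N and contact force between board and tape below 0.2 N and contact force between board and brush below 0.2 N and contact force between board and mug below 0.2 N and contact force between board and batten below 0.2 N and contact force between board and jar_a below 0.2 N and contact force between board and jar_b below 0.2 N and contact force between board and tile_blue below 0.2 N and contact force between board and tile_amber below 0.2 N), for 0.3 s.
At the end, for the whole second after the job is handed in: Both tiles stand on the floor of their own tray (within 40 mm of its centre in x and y, tilt under 0.15 rad), untouched; the board is still, within 0.08 rad of the pointer; the fingers press the handle with over 1 N and no loose thing props the board (all of step 1 and all of step 2); the arm keeps its last pose, push and grip.
It fails at once if the red pointer is moved (over 10 mm at its tip) (distance of pointer_tip from where it was at the start of the episode above 0.01 m).
It fails at once if a bystander (tape measure, brush, mug, batten, jars) is moved over 30 mm or tipped over 0.35 rad (distance of any of tape, brush, mug, batten, jar_a, jar_b from where it was at the start of the episode above 0.03 m or angle between any of tape, brush, mug, batten, jar_a, jar_b's own z axis and vertical above 0.35 rad).
It also fails if it takes over 56 s, if anything falls off the work surface, if the arm or the gripper's body presses on something with over 40 N, if the wrist force passes 120 N, or if a joint passes its speed limit or range.

## Working session

There is one attempt and no reset: what is moved stays moved. The work goes in short steps, Python scripts to look and compute and a shell command to move; the robot and the scene stay as the last step left them, time stands still between calls to the robot, and variables do not carry over. Pictures are saved under pics/ and viewed, at most 11 in all, crops included, and the job is handed in when it is done.

```bash
ls; mkdir -p pics; python3 - <<'E'
from workcell import ctrl
import cv2,numpy as np
for n in ("scene","top"):
    d=ctrl.get_image(n); np.savez(f"{n}0.npz",**d); cv2.imwrite(f"pics/{n}0.png",d["img"][:,:,::-1])
    print(n,d["fx"],d["cx"],d["cy"],d["k1"],np.round(d["R"],3).tolist(),np.round(d["t"],1))
o=ctrl.get_obs();print(o)
E
```

```text
jog.py
pics
workcell.py
scene 493.7133251311158 247.56056357776333 194.85101041195594 -0.06533627981352631 [[0.75, 0.661, -0.006], [0.559, -0.639, -0.529], [-0.353, 0.394, -0.849]] [-412.7 -285.  1901.7]
top 385.455677087857 256.9685036879608 194.03042163462607 -0.032936017337829325 [[-0.021, -1.0, -0.015], [-0.995, 0.022, -0.099], [0.099, 0.013, -0.995]] [  19.5  576.6 1102.3]
{'t': 0.1, 'qpos': array([ 1.24401830e+00,  4.23781253e-01,  1.63058218e+00, -5.06379402e-06,
        1.08861540e+00, -1.89892530e-02]), 'qvel': array([ 0.00122501, -0.00357743, -0.00221346, -0.00183928, -0.00152562,
        0.00121797]), 'joint_torque': array([ 9.02035208e-04, -5.45612526e+01, -2.74326003e+01,  6.46251719e-02,
        1.87628710e-02, -3.80968140e-05]), 'ee_pos': array([189.16437097, 595.19249741, 238.98124548]), 'orientation': array([-4.81527707e-01, -3.10423266e+00,  2.14599786e-03]), 'ft_force': array([ 0.06365035,  0.11679177, -0.59226162]), 'moment': array([-0.05314602, -0.00629323,  0.06097589]), 'grasp_force': 0.0, 'width': 87.86430783682526}
```

View pics/scene0.png

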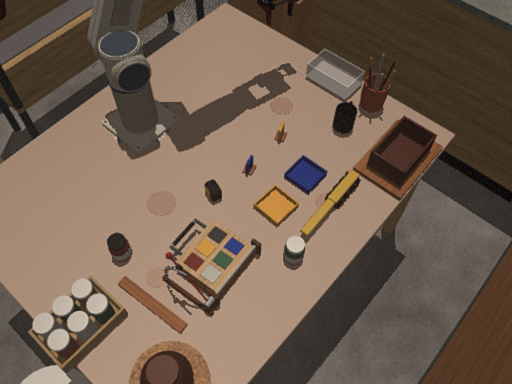

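View pics/top0.png

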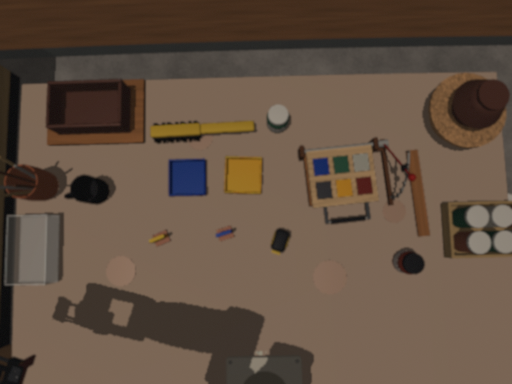

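The scene view shows the blue tile at (249,164), amber tile at (281,131), blue tray at (305,174), amber tray at (276,205), handle at about (183,235) and red ball at (169,256). In the top view the blue tile is at (227,233), amber tile (160,238), trays (188,177) and (244,175), handle (348,218) and ball (411,177).

```bash
cat > h.py <<'E'
import numpy as np, cv2
from scipy.spatial.transform import Rotation as Rot
def K(d): return np.array([[d["fx"],0,d["cx"]],[0,d["fy"],d["cy"]],[0,0,1.]])
def dist(d): return np.array([float(d["k1"]),0,0,0])
def ray(d,p):
    u=cv2.undistortPoints(np.array([[p]],float),K(d),dist(d),None,None,None)[0,0]
    R=np.array(d["R"]); return -R.T@np.array(d["t"]), R.T@np.r_[u,1]
def proj(d,X): return cv2.projectPoints(np.atleast_2d(np.array(X,float)),cv2.Rodrigues(np.array(d["R"]))[0],np.array(d["t"],float),K(d),dist(d))[0][:,0]
def onz(d,p,z):
    c,v=ray(d,p); return c+v*(z-c[2])/v[2]
def tri(ps):
    A=0;b=0
    for d,p in ps:
        c,v=ray(d,p); v=v/np.linalg.norm(v); P=np.eye(3)-np.outer(v,v); A=A+P; b=b+P@c
    X=np.linalg.solve(A,b); return X,[np.round(proj(d,X)[0]-p,1) for d,p in ps]
def hsv(d): return cv2.cvtColor(d["img"],cv2.COLOR_RGB2HSV)
def blob(d,lo,hi,near,rad):
    m=cv2.inRange(hsv(d),lo,hi); z=np.zeros_like(m); cv2.circle(z,near,rad,255,-1); m&=z
    y,x=np.nonzero(m); pts=np.c_[x,y].astype(np.float32)
    return pts.mean(0),cv2.minAreaRect(pts),len(pts)
B=((105,90,40),(130,255,255));A=((14,130,90),(32,255,255));RED=((0,150,60),(5,255,255))
E
python3 - <<'E'
from h import *
S=np.load("scene0.npz");T=np.load("top0.npz")
for n,c,s,t,r in (("tileB",B,(249,164),(227,233),13),("tileA",A,(281,131),(160,238),13),("trayB",B,(305,174),(188,177),27),("trayA",A,(276,205),(244,175),27),("ball",RED,(169,256),(411,177),9)):
    a=blob(S,*c,s,r);b=blob(T,*c,t,r)
    X,e=tri([(S,a[0]),(T,b[0])]); print(n,a,b,np.round(X),e)
print(proj(S,[189,595,239]),proj(T,[189,595,239]))
for n,k in(("scene",(110,190,290,330)),("top",(130,120,440,260))):
    im=cv2.imread(f"pics/{n}0.png")[k[1]:k[3],k[0]:k[2]]
    cv2.imwrite(f"pics/{n}0c.png",cv2.resize(im,None,fx=4 if n=="scene" else 2.5,fy=4 if n=="scene" else 2.5,interpolation=cv2.INTER_CUBIC))
E
```

```text
tileB (array([249.02632, 161.71053], dtype=float32), ((248.51998901367188, 163.36000061035156), (5.091169357299805, 15.556349754333496), 8.130102157592773), 38) (array([223.97562, 232.65854], dtype=float32), ((223.89999389648438, 232.6999969482422), (2.5298221111297607, 14.546477317810059), 71.56504821777344), 41) [466. 103.  49.] [array([-0.,  0.]), array([-0., -0.])]
tileA (array([280.75674, 128.24324], dtype=float32), ((280.0616455078125, 129.8356170654297), (2.808987855911255, 16.73688507080078), 20.556045532226562), 37) (array([156.61728, 238.1358 ], dtype=float32), ((156.80001831054688, 238.10003662109375), (5.366562843322754, 16.54690170288086), 63.43495178222656), 81) [453. 297.  47.] [array([ 0.3, -0.1]), array([0.3, 0.2])]
trayB (array([305.2768 , 173.89796], dtype=float32), ((304.9783630371094, 173.5297393798828), (32.93761444091797, 28.820415496826172), 36.02737045288086), 784) (array([187.36392, 177.07832], dtype=float32), ((187.0, 177.5), (35.0, 36.0), 90.0), 1264) [634. 215.  12.] [array([ 0., -0.]), array([0., 0.])]
trayA (array([275.69232, 204.42534], dtype=float32), ((275.7500305175781, 204.25001525878906), (32.526912689208984, 33.23401641845703), 45.0), 884) (array([242.83406, 174.78139], dtype=float32), ((242.8182830810547, 174.7696075439453), (37.46049499511719, 37.11587142944336), 1.9749339818954468), 1386) [637.  48.  14.] [array([ 0.2, -0. ]), array([0.1, 0.1])]
ball (array([169.27272, 255.90909], dtype=float32), ((170.9121856689453, 256.72296142578125), (11.159772872924805, 4.998648643493652), 35.53767776489258), 33) (array([410.69388, 176.12245], dtype=float32), ((410.2000732421875, 174.40000915527344), (11.627553939819336, 6.260990142822266), 63.43495178222656), 49) [ 593. -373.  219.] [array([0.2, 0. ]), array([0.2, 0.2])]
[[279.29823129  15.07194255]] [[  9.8534356  354.38474226]]
```
View pics/scene0c.png

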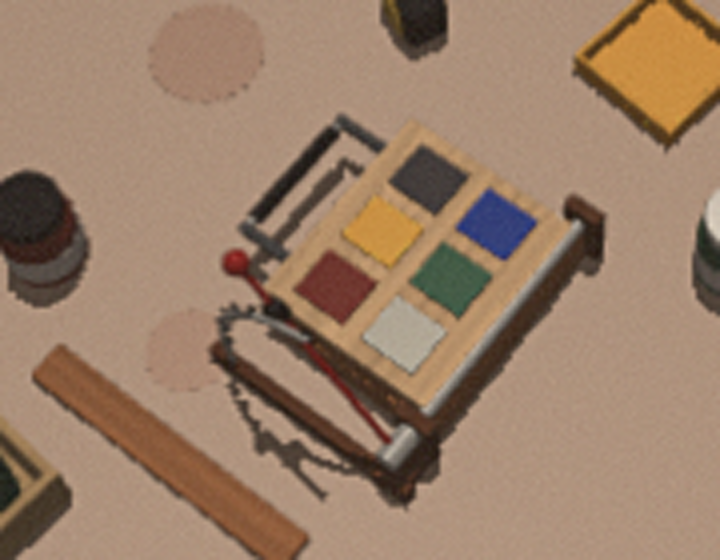

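View pics/top0c.png

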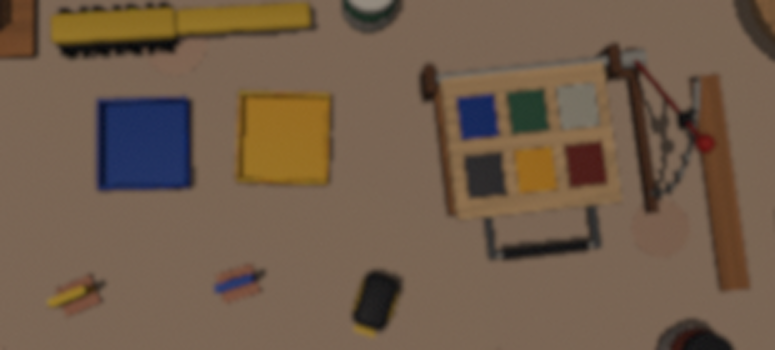

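The crops show handle grip ends at scene (173,244.5)/(194,223) and top (365,217.6)/(331,221). The ball is at scene (168.8,255.5) and top (412,177.2), and both blades run mostly along world y with a slight tilt.

```bash
python3 - <<'E'
from h import *
S=np.load("scene0.npz");T=np.load("top0.npz")
P={}
for n,s,t in (("hR",(173.25,244.5),(365.2,217.6)),("hL",(193.75,223.25),(331.2,220.8)),("ball",(168.75,255.5),(412,177.2))):
    P[n],e=tri([(S,s),(T,t)]); print(n,np.round(P[n],1),e)
d=P["hL"]-P["hR"]; print(np.linalg.norm(d),"yaw",np.arctan2(-d[0],d[1]))
# board corners at z 58 (top view): hinge edge & near edge
c={k:onz(T,(130+x/2.5,120+y/2.5),58) for k,(x,y) in dict(nl=(452,215),nr=(620,202),fl=(438,80),fr=(607,65)).items()}
for k in c: print(k,np.round(c[k],1))
# blade ends seen from the top
for n,a,b in(("B",(217,289),(257,277)),("A",(50,302),(90,289))):
    p,q=[onz(T,(130+x/2.5,120+y/2.5),60) for x,y in(a,b)]; print(n,np.round((p+q)/2),np.linalg.norm(p-q),"yaw",np.arctan2(-(p-q)[0],(p-q)[1]))
from workcell import ctrl
W=ctrl.get_image("wrist"); print(W["fx"],W["cx"],W["cy"],W["k1"]);o=ctrl.get_obs()
R=Rot.from_rotvec(o["orientation"]).as_matrix();print(R.round(3)); c=-np.array(W["R"]).T@W["t"]
print("cam in tool",R.T@(c-o["ee_pos"]),"\n",(R.T@np.array(W["R"]).T).round(2))
E
```

```text
hR [ 500.2 -299.6   54.2] [array([-0.1, -0. ]), array([-0.1, -0.1])]
hL [ 494.  -202.2   52.8] [array([-0.4, -0. ]), array([-0.3, -0.3])]
ball [ 590.9 -374.2  221.3] [array([-0.2, -0. ]), array([-0.2, -0.2])]
97.69282547483044 yaw 0.06426719336490538
nl [ 536.3 -145.7   58. ]
nr [ 546.8 -337.6   58. ]
fl [ 692.7 -135.    58. ]
fr [ 705.9 -331.    58. ]
B [464. 100.  60.] 47.22832231426184 yaw 0.2700372101493236
A [454. 290.  60.] 47.79082882408448 yaw 0.2934966446951245
305.0800018227609 255.1626386716279 191.92788689178403 -0.0209105324904773
[[-0.953  0.303 -0.   ]
 [ 0.303  0.953 -0.001]
 [-0.    -0.001 -1.   ]]
cam in tool [ 8.10265334e+01  4.31426091e-02 -1.45327268e+02] 
 [[-0.   -0.96 -0.29]
 [ 1.   -0.   -0.  ]
 [ 0.   -0.29  0.96]]
```

```bash
cat >> h.py <<'E'
def plan(pos,yaw,n,start=None):
    """n equal body-frame rows to reach pos with the closing axis (tool y) at azimuth yaw"""
    from workcell import ctrl
    if start is None:
        o=ctrl.get_obs(); p0=np.array(o["ee_pos"]); R0=Rot.from_rotvec(o["orientation"]).as_matrix()
        y0=np.arctan2(R0[1,1],R0[0,1])
    else: p0,y0=np.array(start[0],float),start[1]
    R0=np.array([[-np.sin(y0),np.cos(y0),0],[np.cos(y0),np.sin(y0),0],[0,0,-1]])
    f=-(yaw-y0)/n
    M=sum(Rot.from_rotvec([0,0,f*k]).as_matrix() for k in range(n))
    print("from",np.round(p0,1),round(y0,3),n,"x",np.round(np.linalg.solve(M,R0.T@(np.array(pos)-p0)),1).tolist(),"rz",round(f,4))
E
python3 -c "
from h import *
plan((454,292,200),.29,10)"
```

```text
from [189.2 595.2 239.1] 1.263 10 x [-41.6, -4.5, 3.9] rz 0.0973
```

```bash
r='[-34.7,-3.7,3.3,0,0,0.081]'; 
python3 jog.py '[[-34.7,-3.7,3.3,0,0,0.081],[-34.7,-3.7,3.3,0,0,0.081],[-34.7,-3.7,3.3,0,0,0.081],[-34.7,-3.7,3.3,0,0,0.081]]' 50
python3 jog.py '[[-34.7,-3.7,3.3,0,0,0.081],[-34.7,-3.7,3.3,0,0,0.081],[-34.7,-3.7,3.3,0,0,0.081],[-34.7,-3.7,3.3,0,0,0.081]]'
python3 jog.py '[[-34.7,-3.7,3.3,0,0,0.081],[-34.7,-3.7,3.3,0,0,0.081],[-34.7,-3.7,3.3,0,0,0.081],[-34.7,-3.7,3.3,0,0,0.081],[0,0,0,0,0,0]]'
python3 - <<'E'
from workcell import ctrl
from h import *
W=ctrl.get_image("wrist"); np.savez("w1.npz",**W); cv2.imwrite("pics/w1.png",W["img"][:,:,::-1])
E
```

```text
t: 0.48
ee_pos: [310.0, 524.1, 226.1]
orientation: [0.981, 2.985, 0.0]
ft_force: [0.1, -0.5, -0.4]
width: 64.6
grasp_force: 0.0
t: 0.82
ee_pos: [400.8, 418.1, 212.9]
orientation: [1.45, 2.787, 0.0]
ft_force: [0.4, 0.6, 0.5]
width: 50.0
grasp_force: 0.0
t: 1.23
ee_pos: [452.5, 285.6, 199.1]
orientation: [-1.886, -2.513, 0.005]
ft_force: [0.2, -0.2, 0.7]
width: 50.4
grasp_force: 0.0
```

View pics/w1.png

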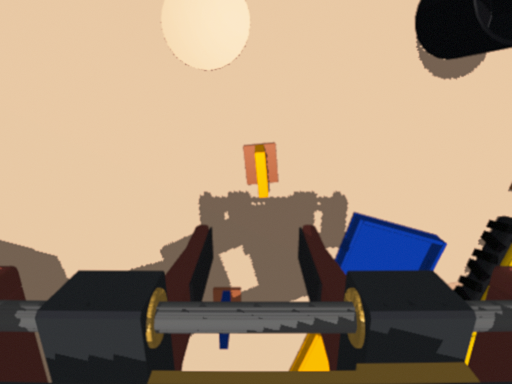

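The wrist view shows the amber blade from (260,145) to (263,197), its brown foot at (245–277, 143–186), the blue tile at (225,320), and the blue tray at the right.

```bash
python3 - <<'E'
from h import *
W=np.load("w1.npz");T=np.load("top0.npz");S=np.load("scene0.npz")
m=cv2.inRange(hsv(W),(20,180,90),(32,255,255)); m[:, :235]=0;m[:,290:]=0;m[210:]=0;m[:135]=0
for r in range(138,202,4):
    x=np.nonzero(m[r])[0]; 
    if len(x): print(r,x.min(),x.max(),[W["img"][r,c].tolist() for c in (x.min()+2,)])
y,x=np.nonzero(m); print(y.min(),y.max())
f=onz(W,(262.7,y.max()+.5),60); print("far end z60",f)
for p in((244,144.5),(275,142.5),(277.5,184)): print("foot",p,onz(W,p,8))
# height check: far end triangulated with the top view's right end
print(tri([(W,(262.7,y.max()+.5)),(T,(130+90/2.5,120+289/2.5))]))
E
```

```text
146 257 262 [[158, 104, 0]]
150 256 263 [[155, 101, 0]]
154 255 264 [[253, 208, 0]]
158 255 264 [[253, 208, 0]]
162 256 265 [[253, 206, 0]]
166 256 265 [[253, 204, 0]]
170 256 266 [[253, 203, 0]]
174 257 266 [[252, 202, 0]]
178 257 266 [[252, 202, 0]]
182 258 266 [[252, 200, 0]]
186 258 267 [[252, 199, 0]]
190 259 267 [[251, 197, 0]]
194 259 267 [[251, 196, 0]]
145 197
far end z60 [461.82004087 275.8729307   60.        ]
foot (244, 144.5) [430.42276383 312.96853341   8.        ]
foot (275, 142.5) [462.5474658  324.60180819   8.        ]
foot (277.5, 184) [479.35095696 280.1950453    8.        ]
(array([462.17273715, 271.21750975,  45.65764434]), [array([-1.3, -0.1]), array([-0.1, -0.4])])
```

```bash
python3 - <<'E'
from h import *
W=np.load("w1.npz")
p,q=onz(W,(259.5,152.3),60),onz(W,(263.2,197.5),60);print(p,q,np.linalg.norm(p-q),np.arctan2((q-p)[0],-(q-p)[1]))
c=np.array([454.2,297.3])
plan((*c,100),.355,3)
plan((*c,43),.355,2,((*c,100),.355))
E
```

```text
[446.19607089 317.75860317  60.        ] [462.29060431 276.00998684  60.        ] 44.743501998605346 0.3679534376332843
from [452.4 287.9 199.5] 0.286 3 x [2.8, 1.5, 33.2] rz -0.0228
from [454.2 297.3 100. ] 0.355 2 x [0.0, 0.0, 28.5] rz -0.0
```

```bash

python3 jog.py '[[2.8,1.5,33.2,0,0,-0.026],[2.8,1.5,33.2,0,0,-0.026],[2.8,1.5,33.2,0,0,-0.026],[0,0,0,0,0,0]]'
python3 -c "
from h import *
plan((454.2,297,43),.36,2)"
```

```text
t: 1.62
ee_pos: [450.4, 299.2, 95.2]
orientation: [-1.771, -2.59, 0.013]
ft_force: [-0.9, -0.3, 0.2]
width: 50.0
grasp_force: 0.0
from [450.4 299.2  95.2] 0.372 2 x [-1.7, 1.4, 26.1] rz 0.0058
```

```bash

python3 jog.py '[[-1.0,1.4,13,0,0,0.0],[-0.7,1,13,0,0,0.0],[0,0,13,0,0,0.0],[0,0,13,0,0,0],[0,0,0,0,0,0]]'
python3 -c "
from h import *
plan((454.2,297,43),.36,1)"
```

```text
t: 2.03
ee_pos: [456.1, 299.0, 47.2]
orientation: [-1.776, -2.591, 0.002]
ft_force: [0.4, -0.7, -0.2]
width: 50.1
grasp_force: 0.0
from [456.1 299.   47.2] 0.369 1 x [-1.2, -2.5, 4.2] rz 0.0088
```

```bash

python3 jog.py '[[-1,-1.5,3,0,0,0],[0,0,0,0,0,0],[0,0,0,0,0,0]]'
python3 jog.py '[[0,0,0,0,0,0],[0,0,0,0,0,0],[0,0,0,0,0,0],[0,0,0,0,0,0],[0,0,0,0,0,0]]' 0
python3 jog.py '[[0,0,-5,0,0,0],[0,0,-35,0,0,0],[0,0,-35,0,0,0],[0,0,0,0,0,0],[0,0,0,0,0,0]]'
python3 -c "
from h import *
from workcell import ctrl
W=ctrl.get_image('wrist'); np.savez('w2.npz',**W); cv2.imwrite('pics/w2.png',W['img'][:,:,::-1])
T=ctrl.get_image('top'); np.savez('t2.npz',**T)
"
```

```text
t: 2.28
ee_pos: [455.9, 298.0, 46.1]
orientation: [1.776, 2.591, 0.001]
ft_force: [-0.4, -0.0, 0.9]
width: 49.9
grasp_force: 0.0
t: 2.7
ee_pos: [455.7, 297.9, 45.6]
orientation: [1.776, 2.591, 0.0]
ft_force: [-0.1, 0.4, 0.5]
width: 20.2
grasp_force: 0.0
t: 3.12
ee_pos: [456.8, 298.6, 122.5]
orientation: [1.775, 2.59, 0.006]
ft_force: [-0.5, 0.3, -0.8]
width: 9.8
grasp_force: 30.0
```

View pics/w2.png

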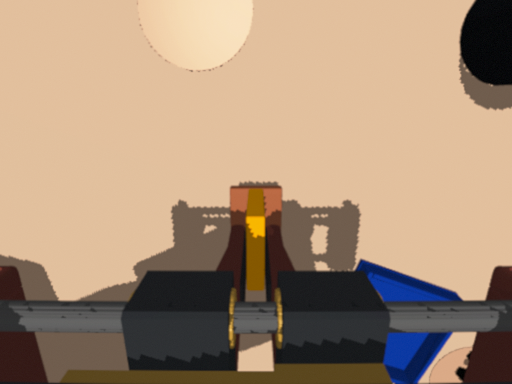

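The wrist view shows the amber tile upright between the pads, with foot edge corners at (230,187) and (282,187). The pads only bit near the blade's top, so the underside is about 65 mm below the TCP. That is good enough to place by feel.

```bash
python3 - <<'E'
from h import *
T=np.load("top0.npz")
for n,t in(("A",(242.8,174.8)),("B",(187.2,177.3))): print(n,onz(T,t,12))
plan((637,48,118),.05,9)
W=np.load("w2.npz"); print([proj(W,[0,0,0])] and np.linalg.norm(onz(W,(230,187),65)-onz(W,(282,187),65)))
E
```

```text
A [637.30922469  48.51348628  12.        ]
B [633.64982577 215.67209958  12.        ]
from [455.1 297.5 120.1] 0.369 9 x [-31.7, 13.5, 0.2] rz 0.0354
35.98968409932182
```

Foot width comes to 36.0 mm for its top at z=65, so the underside is 63–65 mm below the TCP.

```bash

python3 jog.py '[[-31.7,13.5,0,0,0,0.0354],[-31.7,13.5,0,0,0,0.0354],[-31.7,13.5,0,0,0,0.0354],[-31.7,13.5,0,0,0,0.0354],[-31.7,13.5,0,0,0,0.0354]]'
python3 jog.py '[[-31.7,13.5,0,0,0,0.0354],[-31.7,13.5,0,0,0,0.0354],[-31.7,13.5,0,0,0,0.0354],[-31.7,13.5,0,0,0,0.0354],[0,0,0,0,0,0]]'
python3 jog.py '[[0,0,0,0,0,0],[0,0,0,0,0,0],[0,0,0,0,0,0]]'
python3 -c "
from h import *
plan((637,48,76),.05,4)"
```

```text
t: 3.63
ee_pos: [566.3, 164.8, 118.6]
orientation: [-1.999, -2.421, 0.004]
ft_force: [-0.1, 0.4, -0.3]
width: 9.8
grasp_force: 30.0
t: 4.05
ee_pos: [639.3, 43.3, 118.7]
orientation: [2.171, 2.27, -0.002]
ft_force: [0.0, 0.4, -0.6]
width: 10.0
grasp_force: 30.0
t: 4.3
ee_pos: [636.2, 49.2, 119.3]
orientation: [-2.162, -2.277, 0.003]
ft_force: [0.0, 0.2, -1.5]
width: 9.9
grasp_force: 30.0
from [636.2  49.2 119.3] 0.052 4 x [-0.3, 0.2, 10.8] rz 0.0004
```

```bash

python3 jog.py '[[0,0,12,0,0,0],[0,0,12,0,0,0],[0,0,12,0,0,0],[0,0,4,0,0,0],[0,0,0,0,0,0]]'
python3 jog.py '[[0,0,2,0,0,0],[0,0,2,0,0,0],[0,0,0,0,0,0]]'
python3 jog.py '[[0,0,2,0,0,0],[0,0,2,0,0,0],[0,0,0,0,0,0]]'
```

```text
t: 4.72
ee_pos: [636.0, 48.6, 78.2]
orientation: [-2.162, -2.275, 0.004]
ft_force: [0.1, -0.1, -0.9]
width: 9.6
grasp_force: 30.0
t: 4.97
ee_pos: [637.7, 48.3, 76.5]
orientation: [2.165, 2.277, 0.0]
ft_force: [-0.4, -0.5, -1.5]
width: 9.9
grasp_force: 30.0
t: 5.22
ee_pos: [637.4, 48.3, 72.3]
orientation: [-2.165, -2.277, 0.0]
ft_force: [-0.8, 0.4, -1.1]
width: 9.4
grasp_force: 30.0
```

```bash

python3 jog.py '[[0,0,1.5,0,0,0],[0,0,0,0,0,0]]'
python3 jog.py '[[0,0,1.5,0,0,0],[0,0,0,0,0,0]]'
```

```text
t: 5.38
ee_pos: [637.5, 48.3, 70.8]
orientation: [-2.165, -2.277, 0.0]
ft_force: [0.2, -0.2, -2.0]
width: 9.6
grasp_force: 30.0
t: 5.55
ee_pos: [637.5, 48.3, 69.3]
orientation: [-2.165, -2.277, 0.0]
ft_force: [-1.2, -0.5, -1.2]
width: 9.9
grasp_force: 30.0
```

```bash

python3 jog.py '[[0,0,1.5,0,0,0],[0,0,0,0,0,0]]'
python3 jog.py '[[0,0,1.5,0,0,0],[0,0,0,0,0,0]]'
```

```text
t: 5.72
ee_pos: [637.4, 48.3, 67.8]
orientation: [-2.165, -2.277, 0.0]
ft_force: [-1.2, 0.6, -0.4]
width: 10.0
grasp_force: 30.0
t: 5.88
ee_pos: [637.8, 48.4, 67.3]
orientation: [2.165, 2.277, 0.001]
ft_force: [-1.9, 0.7, 5.7]
width: 9.8
grasp_force: 30.0
```

```bash

python3 jog.py '[[0,0,0,0,0,0],[0,0,0,0,0,0],[0,0,0,0,0,0],[0,0,0,0,0,0],[0,0,0,0,0,0]]' 40
python3 jog.py '[[0,0,-20,0,0,0],[0,0,-30,0,0,0],[0,0,-30,0,0,0],[0,0,-30,0,0,0],[0,0,0,0,0,0]]'
python3 - <<'E'
from h import *
from workcell import ctrl
W=ctrl.get_image("wrist");np.savez("w3.npz",**W); cv2.imwrite("pics/w3.png",W["img"][:,:,::-1])
plan((464,103,180),.3,6)
E
```

```text
t: 6.3
ee_pos: [637.5, 48.3, 66.4]
orientation: [-2.165, -2.277, 0.0]
ft_force: [-0.7, -0.0, -0.4]
width: 38.4
grasp_force: 0.0
t: 6.72
ee_pos: [641.0, 48.6, 182.7]
orientation: [2.16, 2.272, 0.011]
ft_force: [1.6, 0.1, 0.3]
width: 39.7
grasp_force: 0.0
from [639.7  48.4 180. ] 0.05 6 x [13.5, -27.6, 0.0] rz -0.0416
```

View pics/w3.png

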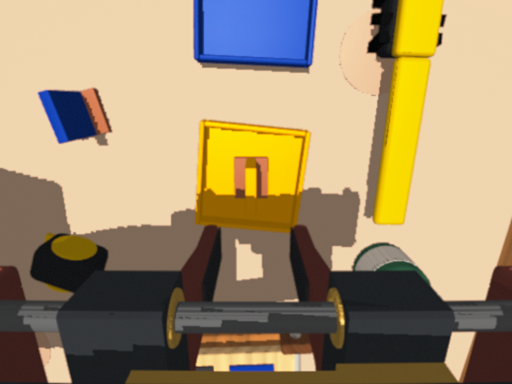

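The amber tile stands upright near the middle of its tray, at (252,178). The blue tile is still standing at (75,115).

```bash

python3 jog.py '[[13.5,-27.6,0,0,0,-0.0416],[13.5,-27.6,0,0,0,-0.0416],[13.5,-27.6,0,0,0,-0.0416],[13.5,-27.6,0,0,0,-0.0416],[13.5,-27.6,0,0,0,-0.0416]]' 50
python3 jog.py '[[13.5,-27.6,0,0,0,-0.0416],[0,0,0,0,0,0],[0,0,0,0,0,0],[0,0,0,0,0,0]]'
python3 - <<'E'
from h import *
from workcell import ctrl
W=ctrl.get_image("wrist");np.savez("w4.npz",**W); cv2.imwrite("pics/w4.png",W["img"][:,:,::-1])
H=hsv(W); m=cv2.inRange(H,(110,150,30),(130,255,255)); z=np.zeros_like(m); u=proj(W,[464,100,60])[0].astype(int); print(u)
cv2.circle(z,tuple(int(v) for v in u),45,255,-1); m&=z
for r in range(0,384,4):
    x=np.nonzero(m[r])[0]
    if len(x)>2: print(r,x.min(),x.max(),W["img"][r,(x.min()+x.max())//2].tolist())
y,x=np.nonzero(m);print(y.min(),y.max())
E
```

```text
t: 7.18
ee_pos: [489.7, 97.0, 175.1]
orientation: [-1.913, -2.49, 0.002]
ft_force: [0.5, -0.1, 0.6]
width: 49.6
grasp_force: 0.0
t: 7.52
ee_pos: [462.5, 102.8, 176.2]
orientation: [1.865, 2.528, 0.0]
ft_force: [0.2, 0.3, -0.0]
width: 50.0
grasp_force: 0.0
[256 196]
160 256 263 [9, 36, 100]
164 256 264 [7, 36, 103]
168 256 265 [33, 79, 195]
172 255 264 [27, 76, 193]
176 255 264 [30, 76, 193]
180 255 264 [27, 76, 193]
184 255 264 [26, 75, 191]
188 255 264 [24, 73, 190]
192 255 264 [24, 72, 189]
196 255 264 [22, 71, 188]
200 255 264 [24, 70, 187]
204 255 264 [19, 66, 183]
208 255 263 [12, 33, 91]
212 256 263 [25, 39, 91]
157 212
```

View pics/w4.png

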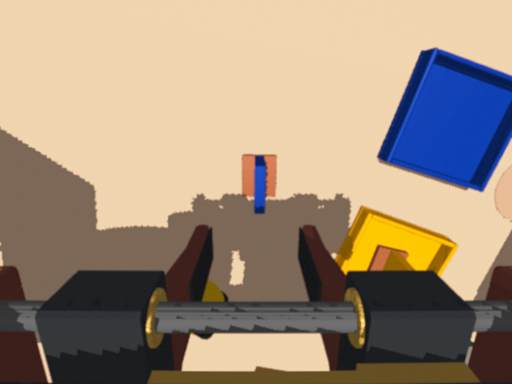

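The blue blade runs straight up the image, from (260,166) to (259.7,213), aligned with the tool.

```bash
python3 - <<'E'
from h import *
W=np.load("w4.npz")
p,q=onz(W,(260.3,166),60),onz(W,(259.7,212.8),60);print(p,q,np.linalg.norm(p-q),yaw:=np.arctan2((q-p)[0],-(q-p)[1]))
print(np.linalg.norm(onz(W,(242.5,154),8)-onz(W,(276.5,154),8)))
c=(p+q)/2; print(c); plan((c[0],c[1],43),yaw,4)
E
```

```text
[458.83996011 127.50637698  60.        ] [471.3895331   85.68319526  60.        ] 43.66543611941524 0.2915142320942808
35.21620682421562
[465.1147466  106.59478612  60.        ]
from [463.  102.7 176.3] 0.299 4 x [0.8, 0.8, 33.3] rz 0.002
```

```bash

python3 jog.py '[[1,0.8,33,0,0,0.002],[1,0.8,33,0,0,0.002],[1,0.8,33,0,0,0.002],[0,0,0,0,0,0],[0,0,0,0,0,0]]'
python3 jog.py '[[0.5,0.5,16,0,0,0],[0.5,0.5,16,0,0,0],[0,0,0,0,0,0],[0,0,0,0,0,0]]'
python3 -c "
from h import *
plan((465.1,106.2,43),.292,1)"
```

```text
t: 7.98
ee_pos: [462.9, 105.9, 76.1]
orientation: [-1.871, -2.52, 0.005]
ft_force: [-0.1, 0.0, 0.7]
width: 49.7
grasp_force: 0.0
t: 8.32
ee_pos: [465.1, 107.6, 46.8]
orientation: [1.872, 2.522, 0.002]
ft_force: [0.7, 0.3, -0.3]
width: 49.8
grasp_force: 0.0
from [465.1 107.6  46.8] 0.294 1 x [-1.4, -0.4, 3.8] rz 0.0017
```

Close for long enough this time, then lift.

```bash

python3 jog.py '[[-1,0,2,0,0,0],[0,0,0,0,0,0],[0,0,0,0,0,0],[0,0,0,0,0,0],[0,0,0,0,0,0]]' 0
python3 jog.py '[[0,0,0,0,0,0],[0,0,0,0,0,0],[0,0,0,0,0,0],[0,0,0,0,0,0]]'
python3 jog.py '[[0,0,-15,0,0,0],[0,0,-20,0,0,0],[0,0,-20,0,0,0],[0,0,0,0,0,0],[0,0,0,0,0,0]]'
python3 -c "
from h import *
plan((634,215.5,100),.02,8)"
```

```text
t: 8.73
ee_pos: [464.5, 106.7, 44.0]
orientation: [1.872, 2.522, 0.001]
ft_force: [-0.3, -0.3, -0.1]
width: 20.1
grasp_force: 0.0
t: 9.07
ee_pos: [464.3, 106.7, 43.6]
orientation: [1.872, 2.523, 0.0]
ft_force: [-0.2, -0.2, 2.7]
width: 10.0
grasp_force: 30.0
t: 9.48
ee_pos: [464.8, 106.7, 99.0]
orientation: [1.871, 2.522, 0.002]
ft_force: [0.2, -0.1, -1.7]
width: 9.8
grasp_force: 30.0
from [464.8 106.7  99. ] 0.294 8 x [9.8, 23.3, -0.1] rz 0.0342
```

```bash

python3 jog.py '[[9.8,23.3,0,0,0,0.0342],[9.8,23.3,0,0,0,0.0342],[9.8,23.3,0,0,0,0.0342],[9.8,23.3,0,0,0,0.0342],[9.8,23.3,0,0,0,0.0342]]'
python3 jog.py '[[9.8,23.3,0,0,0,0.0342],[9.8,23.3,0,0,0,0.0342],[9.8,23.3,0,0,0,0.0342],[0,0,0,0,0,0],[0,0,0,0,0,0]]'
python3 jog.py '[[0,0,15,0,0,0],[0,0,15,0,0,0],[0,0,12,0,0,0],[0,0,0,0,0,0],[0,0,0,0,0,0]]'
python3 jog.py '[[0,0,2,0,0,0],[0,0,2,0,0,0],[0,0,0,0,0,0]]'
```

```text
t: 9.9
ee_pos: [566.6, 180.9, 96.6]
orientation: [-2.082, -2.351, 0.004]
ft_force: [0.1, 0.4, -1.7]
width: 9.6
grasp_force: 30.0
t: 10.32
ee_pos: [633.3, 215.9, 96.3]
orientation: [-2.197, -2.244, 0.003]
ft_force: [0.3, -0.3, -1.1]
width: 9.7
grasp_force: 30.0
t: 10.73
ee_pos: [632.2, 215.2, 54.6]
orientation: [-2.198, -2.243, 0.005]
ft_force: [0.7, 0.3, -0.3]
width: 9.8
grasp_force: 30.0
t: 10.98
ee_pos: [633.9, 215.8, 52.7]
orientation: [2.199, 2.244, 0.001]
ft_force: [1.0, 0.7, -1.0]
width: 9.6
grasp_force: 30.0
```

```bash

python3 jog.py '[[0,0,1.5,0,0,0],[0,0,0,0,0,0]]'
python3 jog.py '[[0,0,1.2,0,0,0],[0,0,0,0,0,0]]'
```

```text
t: 11.15
ee_pos: [633.8, 215.9, 51.2]
orientation: [2.198, 2.244, 0.001]
ft_force: [-0.2, -0.3, -0.5]
width: 10.1
grasp_force: 30.0
t: 11.32
ee_pos: [633.7, 215.8, 49.8]
orientation: [2.199, 2.244, 0.0]
ft_force: [0.5, 0.1, -1.8]
width: 9.8
grasp_force: 30.0
```

```bash

python3 jog.py '[[0,0,1.2,0,0,0],[0,0,0,0,0,0]]'
python3 jog.py '[[0,0,0,0,0,0],[0,0,0,0,0,0],[0,0,0,0,0,0],[0,0,0,0,0,0],[0,0,0,0,0,0]]' 40
python3 jog.py '[[0,0,-15,0,0,0],[0,0,-30,0,0,0],[0,0,-35,0,0,0],[0,0,-35,0,0,0],[0,0,0,0,0,0]]'
python3 - <<'E'
from h import *
from workcell import ctrl
W=ctrl.get_image("wrist");np.savez("w5.npz",**W)
T=ctrl.get_image("top");np.savez("t5.npz",**T)
im=np.hstack([W["img"][80:384],cv2.resize(T["img"][130:260,110:290],(288,208)).repeat(1,0)[:, :] if 0 else cv2.copyMakeBorder(cv2.resize(T["img"][130:260,110:290],(288,208)),0,96,0,0,cv2.BORDER_CONSTANT)])
cv2.imwrite("pics/w5.png",im[:,:,::-1])
# toward a place before the handle, high
plan((500,-245,190),.062,12)
E
```

```text
t: 11.48
ee_pos: [633.9, 215.9, 48.7]
orientation: [2.198, 2.244, 0.001]
ft_force: [-0.3, 0.5, -0.3]
width: 9.8
grasp_force: 30.0
t: 11.9
ee_pos: [633.7, 215.8, 48.6]
orientation: [2.199, 2.244, 0.0]
ft_force: [-0.5, 0.1, -0.2]
width: 38.5
grasp_force: 0.0
t: 12.32
ee_pos: [637.8, 217.2, 172.4]
orientation: [2.195, 2.24, 0.017]
ft_force: [1.1, 0.7, 0.2]
width: 40.1
grasp_force: 0.0
from [634.9 216.2 166.6] 0.02 12 x [-38.0, -12.7, -2.0] rz -0.0035
```

View pics/w5.png

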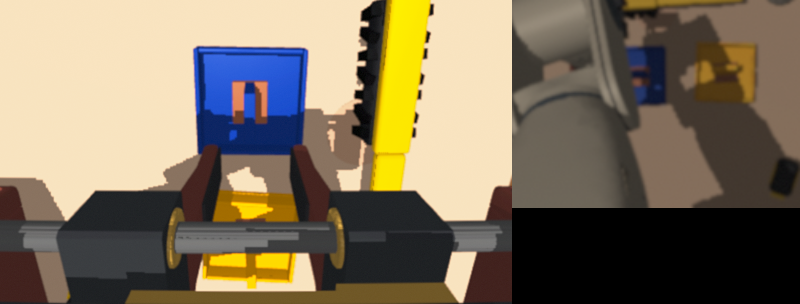

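Both tiles stand upright in their trays (blue at (250,100) in the crop). Now I'll go over the handle.

```bash

python3 jog.py '[[-33,-11,-1.7,0,0,-0.003],[-33,-11,-1.7,0,0,-0.003],[-33,-11,-1.7,0,0,-0.003],[-33,-11,-1.7,0,0,-0.003],[-33,-11,-1.7,0,0,-0.003]]' 40
python3 jog.py '[[-33,-11,-1.7,0,0,-0.003],[-33,-11,-1.7,0,0,-0.003],[-33,-11,-1.7,0,0,-0.003],[-33,-11,-1.7,0,0,-0.003],[-33,-11,-1.7,0,0,-0.003]]'
python3 jog.py '[[-33,-11,-1.7,0,0,-0.003],[-33,-11,-1.7,0,0,-0.003],[-33,-11,-1.7,0,0,-0.003],[-33,-11,-1.7,0,0,-0.003],[0,0,0,0,0,0]]'
python3 jog.py '[[0,0,0,0,0,0],[0,0,0,0,0,0],[0,0,0,0,0,0]]'
python3 - <<'E'
from h import *
from workcell import ctrl
W=ctrl.get_image("wrist");np.savez("w6.npz",**W);cv2.imwrite("pics/w6.png",W["img"][:,:,::-1])
E
```

```text
t: 12.83
ee_pos: [581.2, 48.1, 170.8]
orientation: [-2.18, -2.26, 0.003]
ft_force: [0.5, -0.4, 0.2]
width: 39.9
grasp_force: 0.0
t: 13.25
ee_pos: [533.1, -118.9, 179.5]
orientation: [-2.163, -2.275, 0.002]
ft_force: [0.7, 0.4, 0.0]
width: 39.8
grasp_force: 0.0
t: 13.67
ee_pos: [496.4, -256.3, 186.7]
orientation: [-2.155, -2.285, 0.002]
ft_force: [0.5, 0.4, 0.3]
width: 40.2
grasp_force: 0.0
t: 13.92
ee_pos: [498.0, -250.6, 186.7]
orientation: [-2.149, -2.289, 0.0]
ft_force: [0.0, 0.6, -0.1]
width: 39.7
grasp_force: 0.0
```

View pics/w6.png

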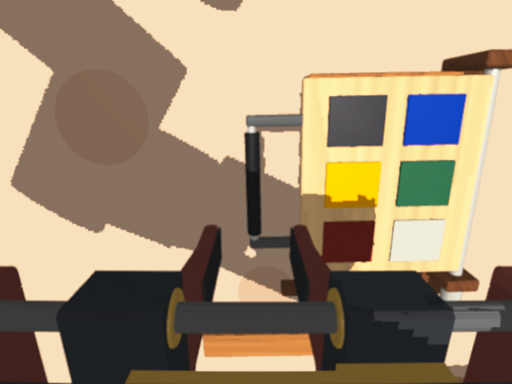

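Handle grip runs from (251,133) to (254.5,235), and the steel hinge rod from (495,72) to (460,270).

```bash
python3 - <<'E'
from h import *
W=np.load("w6.npz");T=np.load("top0.npz")
p,q=onz(W,(251.5,132),53),onz(W,(254.5,236),53);print(p,q,np.linalg.norm(p-q),np.arctan2((q-p)[0],-(q-p)[1]),(p+q)/2)
print("height check",tri([(W,(251.5,132)),(T,(331.2,220.8))]),tri([(W,(254.5,236)),(T,(365.2,217.6))]))
c=(p+q)/2
plan((c[0],c[1],52),.06,4)
E
```

```text
[ 490.47100977 -198.7974731    53.        ] [ 499.55231507 -301.07350448   53.        ] 102.67841399085691 0.08855986729134942 [ 495.01166242 -249.93548879   53.        ]
height check (array([ 491.23514048, -192.71089557,  111.44043687]), [array([ 0.6, -0.2]), array([0.1, 0.1])]) (array([ 499.66961567, -298.90722732,   57.65686452]), [array([0.2, 0. ]), array([0. , 0.1])])
from [ 498.2 -250.5  186.9] 0.064 4 x [0.2, -0.8, 33.7] rz 0.001
```

```bash

python3 jog.py '[[0,-0.7,33,0,0,-0.003],[0,-0.7,33,0,0,-0.003],[0,-0.7,25,0,0,-0.003],[0,0,0,0,0,0],[0,0,0,0,0,0]]'
python3 jog.py '[[0,0,15,0,0,0],[0,0,15,0,0,0],[0,0,14,0,0,0],[0,0,0,0,0,0],[0,0,0,0,0,0]]'
python3 jog.py '[[0,0,0,0,0,0],[0,0,0,0,0,0],[0,0,0,0,0,0],[0,0,0,0,0,0],[0,0,0,0,0,0]]' 0
python3 jog.py '[[0,0,0,0,0,0],[0,0,0,0,0,0],[0,0,0,0,0,0]]'
```

```text
t: 14.38
ee_pos: [495.7, -250.6, 95.5]
orientation: [-2.137, -2.298, 0.001]
ft_force: [-1.5, -0.7, 1.0]
width: 40.2
grasp_force: 0.0
t: 14.8
ee_pos: [497.0, -252.0, 53.6]
orientation: [2.139, 2.299, 0.0]
ft_force: [0.3, -0.7, 0.4]
width: 40.1
grasp_force: 0.0
t: 15.22
ee_pos: [495.8, -252.3, 52.9]
orientation: [-2.14, -2.3, 0.001]
ft_force: [-4.4, -0.0, 5.7]
width: 13.1
grasp_force: 30.0
t: 15.47
ee_pos: [495.8, -252.3, 52.9]
orientation: [-2.14, -2.3, 0.001]
ft_force: [-3.4, -0.4, 6.2]
width: 13.4
grasp_force: 30.0
```

```bash
python3 - <<'E'
import numpy as np
a=np.r_[0,.03,np.linspace(.1,.82,9),.88,.91]
print(np.c_[210*np.diff(1-np.cos(a)),-210*np.diff(np.sin(a))].round(1).tolist())
E
```

```text
[[0.1, -6.3], [1.0, -14.7], [2.7, -18.7], [4.4, -18.4], [6.0, -17.9], [7.6, -17.3], [9.1, -16.5], [10.6, -15.6], [12.0, -14.6], [13.2, -13.5], [9.5, -8.3], [4.9, -3.9]]
```

```bash

python3 jog.py '[[0,0.1,-6.3,0,0,0],[0,1,-14.7,0,0,0],[0,2.7,-18.7,0,0,0],[0,4.4,-18.4,0,0,0]]'
python3 jog.py '[[0,6,-17.9,0,0,0],[0,7.6,-17.3,0,0,0],[0,9.1,-16.5,0,0,0],[0,10.6,-15.6,0,0,0]]'
python3 jog.py '[[0,12,-14.6,0,0,0],[0,13.2,-13.5,0,0,0],[0,9.5,-8.3,0,0,0],[0,4.9,-3.9,0,0,0],[0,0,0,0,0,0]]'
python3 jog.py '[[0,0,0,0,0,0],[0,0,0,0,0,0],[0,0,0,0,0,0]]'
python3 - <<'E'
from h import *
from workcell import ctrl
S=ctrl.get_image("scene");np.savez("s7.npz",**S);W=ctrl.get_image("wrist");T=ctrl.get_image("top");np.savez("t7.npz",**T)
a=cv2.resize(S["img"][190:330,110:290],(450,350));b=cv2.resize(T["img"][110:250,290:430],(350,350))
cv2.imwrite("pics/s7.png",np.hstack([a,b])[:,:,::-1]); o=ctrl.get_obs()
p=o["ee_pos"];print(p,"pitch",np.arcsin((p[2]+2-54.9)/210))
E
```

```text
t: 15.8
ee_pos: [503.8, -251.6, 111.0]
orientation: [-2.14, -2.298, 0.001]
ft_force: [2.1, -1.4, -4.3]
width: 13.2
grasp_force: 30.0
t: 16.13
ee_pos: [537.3, -248.7, 178.8]
orientation: [-2.14, -2.298, -0.0]
ft_force: [3.1, -0.4, -4.7]
width: 13.2
grasp_force: 30.0
t: 16.55
ee_pos: [577.4, -245.3, 219.3]
orientation: [-2.139, -2.299, -0.001]
ft_force: [-4.9, 3.0, 4.4]
width: 13.6
grasp_force: 30.0
t: 16.8
ee_pos: [575.7, -245.4, 218.1]
orientation: [-2.138, -2.297, 0.001]
ft_force: [-4.2, 3.9, 3.6]
width: 12.8
grasp_force: 30.0
[ 575.62665576 -245.42326816  218.00139795] pitch 0.9046309315015351
```

View pics/s7.png

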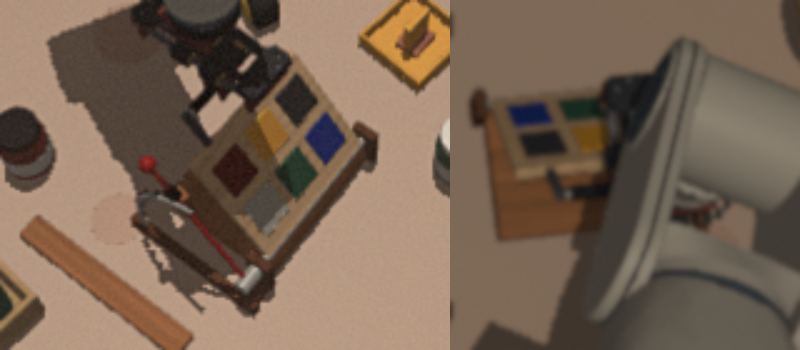

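Board is lifted (measured pitch 0.905) and clear of the pointer. The ball's position gives a pointer angle of 0.935–0.94, so I'll raise it a further 0.03.

```bash

python3 jog.py '[[0,2.5,-2,0,0,0],[0,2.5,-2,0,0,0],[0,0,0,0,0,0],[0,0,0,0,0,0],[0,0,0,0,0,0]]'
python3 jog.py '[[0,0,0,0,0,0],[0,0,0,0,0,0],[0,0,0,0,0,0],[0,0,0,0,0,0],[0,0,0,0,0,0]]'
python3 - <<'E'
from h import *
from workcell import ctrl
S=ctrl.get_image("scene");S0=np.load("scene0.npz"); p=np.array(ctrl.get_obs()["ee_pos"])
print("pitch",np.arcsin((p[2]-52.9)/210), np.arccos(1-(p[0]-495.8)/.9978/210))
a=.068; yv=np.array([-np.sin(a),np.cos(a),0]); X=p-[0,0,.9]+yv*(-130.5)
print("expected ball px",proj(S,X),"red",blob(S,*RED,(169,256),9)[0],blob(S0,*RED,(169,256),9)[0], "d/dpitch",proj(S,X+210*.05*np.array([.81,.05,.59])))
E
```

```text
t: 17.37
ee_pos: [580.8, -245.0, 222.0]
orientation: [-2.138, -2.297, 0.001]
ft_force: [-4.2, 3.0, 3.7]
width: 13.4
grasp_force: 30.0
t: 17.78
ee_pos: [580.8, -245.0, 221.9]
orientation: [-2.138, -2.297, 0.001]
ft_force: [-4.0, 3.6, 2.8]
width: 13.2
grasp_force: 30.0
pitch 0.9359583799061788 0.9344291070716729
expected ball px [[167.9715997  255.51107187]] red [169.36957 256.08694] [169.27272 255.90909] d/dpitch [[169.93345032 256.29301656]]
```

The expected ball pixel (168.0,255.5) matches the observed ball (168.8,255.5) to within about 0.02 rad. The pointer hasn't moved and everything is steady, so I'm handing in.

```bash
python3 -c "
from workcell import ctrl
print(ctrl.close_job())"
```

```text
the job is handed in; nothing more can be done
None
```

I handed the job in at about 18 s on the robot's clock: both tiles stand released and upright in their own trays, and the board is held by its handle at 0.935 rad, which I estimate is within 0.02 rad of the pointer; no verdict came back.

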